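Hold a sample set down on a touch vortex mixer

ROBOT

A 7-joint arm with a two-finger parallel gripper is mounted at the origin on a cart in front of the work surface, level with it; the furniture and walls round the work are solid. World frame = base frame: x ahead of the robot, y to its left, z up, the work surface at z = 0. Lengths are in m, angles in rad, forces in N, time in s.
With the tool pointing down it reaches from about 0.425 to 0.925 m from the base axis. Payload 6.8 kg.
Tool frame: the origin (TCP) lies at the very end of the fingers, on their centre line; the grasp point (between the pads) lies 19 mm behind it; z points along the fingers, y is the line along which they close (so a half turn about z gives the same grasp; the last joint's range is limited). The gripper opens to 85 mm and grips with 20 to 120 N. Pads are 22 mm wide; open, the fingers measure 114 mm over their backs; the gripper's body (76 mm by 85 mm) begins 54 mm behind the grasp point. The pads swing forward as they close: fully open they stand 13 mm farther back than shut.
Start: joints at [-1.454, 0.477, 0.022, 1.555, -0.011, 1.109, -0.083], TCP at [0.15, 0.658, 0.231] pointing down, gripper open.
Joint ranges: [-2.96, 2.96], [-0.34, 2.1], [-1.41, 1.46], [0.24, 2.44], [-1.37, 4.51], [0.17, 1.92], [-2.96, 2.96]. Speed limits (rad/s): [2.39, 2.39, 3.14, 3.14, 3.14, 3.14, 3.14].

INTERFACE

Orientations are given as a unit quaternion [x, y, z, w].
In Python, from plant import ctrl, read_camera, ticket gives the robot as it stands.
- The arm moves only by the tool drive_tool, never from a script. Its argument "motion" is a list of rows, each a list of 7 numbers: the finger opening in cm, from 0 to 8.54, then the shift along the tool's x, y, z in cm, then the turn, a rotation vector about the tool's x, y, z in rad. In form: [[jaw, tx, ty, tz, ax, ay, az], ...]. A call has 1 to 5 rows; each row is the pose to reach, as a shift and turn from the pose commanded when the call began, along the tool's axes at that moment; what a row does not reach only later rows make up. A row lasts 1/10 s, in which the tool goes at most 50 mm and 8.59 degrees, less where a joint would pass 70% of its speed; a pose out of reach is approached as far as the arm can. A call with a gripper value outside its range is refused whole. The fingers move at their own pace and stop on an object; "squeeze" is the grip in N (left out, the last holds). Time passes only in rows, so rows that repeat a pose let the fingers close. It gives the time, the measured TCP pose, the force, the opening and the grip force at its end, in the units of the state.
- ctrl.observe(): the state, without advancing time (a new reading comes with each control period).
- read_camera(name): name is "scene" or "top" or "wrist"; returns a dict with "img" (420x560x3 uint8, red, green, blue), "camera_matrix" (3x3 intrinsics, pixels), "R" (3x3) and "t" (3): a world point X has camera coordinates R X + t; the wrist camera has in their place "tool_from_camera" (4x4, takes a point from camera to tool coordinates, whose origin is the TCP and whose axes are the flange's). Camera axes: x right, y down, z forward; pixel columns grow to the right and rows downward; lengths in m; the calibration is good to about 2 mm. The wrist camera is an equidistant fisheye: a pixel r from the principal point sees the ray r / f radians off the axis. A picture is of the moment at which its call begins: read the wrist's pose just before it. There is no depth.
- ticket.close_job(): hands the job in; it is judged then, once.
The state is a dict: "time": time; "joint_pos": joint angles; "joint_vel": joint speeds; "joint_torque": joint torques, N m; "tool_pos": TCP position; "tool_rot": TCP orientation; "force": force on the tool from outside, world axes, zero at the start; "moment": the same for the moment, N m; "gripper_width": finger opening in m; "gripper_force": force on a finger pad.
Only numpy, scipy, OpenCV 4.12 (cv2) and the standard library are available. Lean on these libraries where they do the work, as an engineer would, in place of code of your own. Each camera call takes 0.05 s, during which the arm holds its last target. There are 200 camera calls.

TASK

Mix a sample set on the touch-operated vortex mixer: drop the two small brown vials, one at a time, into two outer sockets that lie opposite each other, so that the head is balanced. Then take the stoppered test tube from the rack (the open ones stay there), stand it upright in the rubber centre cup and press straight down with it until the sprung head is firmly on its hard stop, without leaning on it harder than that needs. Finish like that, still gripping the tube and holding the head down on its stop, with the gripper clear of the mixer.

Things in the scene. Friction and masses are not known exactly. Their poses are not given: they have to be found in the camera images.
- mixer: the vortex mixer: white round housing 152 mm across and 63 mm high, fixed to the worktop, with a control fascia on the side of its own -x axis (reaching 90 mm from the centre); a round grey head 116 mm across stands on top. Origin: centre of its underside on the worktop; z up
- mixer_head (a joint): how far the mixer's sprung head is pressed down, m: 0 = up (spring), 0.008 = on its hard stop. The head slides only vertically and carries the cup and the four sockets with it; the push needed is about 4 N to start it and 10 N to reach the stop; it springs back up when let go
- cup_floor (a point): centre of the inner floor of the black rubber cup in the middle of the head, 102 mm above the worktop with the head up. The cup opens upwards like a funnel, about 22 mm inside diameter at the floor and 33 mm at the rim, 22 mm deep. x, y axes as those of the mixer, z up
- socket_0 (a point): centre of the inner floor of outer socket 0, one of four equal grey round sockets 42 mm from the centre of the head, on the mixer's own +x side (opposite socket 2), 90 mm above the worktop with the head up. Inside diameter 20 mm at the floor, 23 mm at the rim, 18 mm deep, 29 mm across outside; z up
- socket_1 (a point): centre of the inner floor of outer socket 1, one of four equal grey round sockets 42 mm from the centre of the head, on the mixer's own +y side (opposite socket 3), 90 mm above the worktop with the head up. Inside diameter 20 mm at the floor, 23 mm at the rim, 18 mm deep, 29 mm across outside; z up
- socket_2 (a point): centre of the inner floor of outer socket 2, one of four equal grey round sockets 42 mm from the centre of the head, on the mixer's own -x side (opposite socket 0), 90 mm above the worktop with the head up. Inside diameter 20 mm at the floor, 23 mm at the rim, 18 mm deep, 29 mm across outside; z up
- socket_3 (a point): centre of the inner floor of outer socket 3, one of four equal grey round sockets 42 mm from the centre of the head, on the mixer's own -y side (opposite socket 1), 90 mm above the worktop with the head up. Inside diameter 20 mm at the floor, 23 mm at the rim, 18 mm deep, 29 mm across outside; z up
- vial_a_center (a point): centre (half-way up) of one of the two identical small brown glass vials with white ribbed caps: 17 mm in diameter, 60 mm high, standing on the worktop; z is its axis, up
- vial_b_center (a point): centre (half-way up) of the other of the two identical small brown glass vials with white ribbed caps: 17 mm in diameter, 60 mm high, standing on the worktop; z is its axis, up
- vial_a: the first vial; origin at the centre of its foot
- vial_b: the second vial; origin at the centre of its foot
- tube_center (a point): centre (half-way up) of the stoppered test tube: glass, 17 mm in diameter, 158 mm long with its beige stopper (19 mm across, the top 21 mm); it stands upright in a hole of the rack, its foot 10 mm above the worktop; z is its axis, up
- tube_grip (a point): where to grip the stoppered tube: on its axis, on the glass 40 mm below the top of the stopper (118 mm above the foot, 39 mm above the centre). Gripped as low as its centre, the tall tube would run into the gripper's palm
- tube: the stoppered test tube; origin at the centre of its foot
- open_tube_1_center (a point): centre (half-way up) of one of the two open test tubes without a stopper, 17 mm in diameter and 142 mm long, in the rack, at least 60 mm from any other tube; it stays there
- open_tube_2_center (a point): centre (half-way up) of the other of the two open test tubes without a stopper, 17 mm in diameter and 142 mm long, in the rack, at least 60 mm from any other tube; it stays there
- rack: the white test-tube rack, fixed: 78 mm (its x) by 190 mm (its y) by 66 mm high at the end plates, upper deck 58 mm above the worktop, two rows of five 20 mm holes at x = +18 and -18 mm, 32 mm apart along y; the tubes stand in the end holes of the row at x = -18 mm and in the middle hole of the other row, so the holes next to each along the rack's y are empty. Origin: centre of its underside. A tube lifted 55 mm is clear of the deck
There are look-alikes about, which are no part of the job. What is shaped like the part that bears open_tube_2_center but orange is not meant. What is shaped like the tube but yellow is not meant.

How it is judged:
On the way, in this order (a step that is already met when the one before it is completed fails the run):
1. both vials stand in two opposite sockets, let go, with the head up (((horizontal distance between vial_a_center and socket_0 below 0.005 m and z of vial_a_center in the frame of socket_0 between 0.025 and 0.034 m and horizontal distance between vial_b_center and socket_2 below 0.005 m and z of vial_b_center in the frame of socket_2 between 0.025 and 0.034 m) or (horizontal distance between vial_a_center and socket_1 below 0.005 m and z of vial_a_center in the frame of socket_1 between 0.025 and 0.034 m and horizontal distance between vial_b_center and socket_3 below 0.005 m and z of vial_b_center in the frame of socket_3 between 0.025 and 0.034 m) or (horizontal distance between vial_a_center and socket_2 below 0.005 m and z of vial_a_center in the frame of socket_2 between 0.025 and 0.034 m and horizontal distance between vial_b_center and socket_0 below 0.005 m and z of vial_b_center in the frame of socket_0 between 0.025 and 0.034 m) or (horizontal distance between vial_a_center and socket_3 below 0.005 m and z of vial_a_center in the frame of socket_3 between 0.025 and 0.034 m and horizontal distance between vial_b_center and socket_1 below 0.005 m and z of vial_b_center in the frame of socket_1 between 0.025 and 0.034 m)) and angle between each of vial_a_center, vial_b_center's own z axis and vertical below 0.15 rad and contact force between the fingers and vial_a below 0.1 N and contact force between the fingers and vial_b below 0.1 N and value of joint mixer_head below 0.003 m), for 0.2 s.
2. the gripped tube stands in the cup and holds the head on its stop (horizontal distance between tube_center and cup_floor below 0.015 m and angle between tube_center's own z axis and vertical below 0.14 rad and z of tube_center in the frame of cup_floor between 0.07 and 0.084 m and value of joint mixer_head above 0.007 m and contact force between tube and mixer above 6 N and contact force between the fingers and tube above 2 N), for 0.3 s.
At the end, for the whole second after the job is handed in: The gripped tube, upright within 0.14 rad on the cup floor, keeps the head at least 7 of 8 mm down with over 6 N; both vials stand let go in opposite sockets, down to 4 mm; the robot touches no part of the mixer; the open tubes stand in the rack (all of step 2 and ((horizontal distance between vial_a_center and socket_0 below 0.005 m and z of vial_a_center in the frame of socket_0 between 0.025 and 0.034 m and horizontal distance between vial_b_center and socket_2 below 0.005 m and z of vial_b_center in the frame of socket_2 between 0.025 and 0.034 m) or (horizontal distance between vial_a_center and socket_1 below 0.005 m and z of vial_a_center in the frame of socket_1 between 0.025 and 0.034 m and horizontal distance between vial_b_center and socket_3 below 0.005 m and z of vial_b_center in the frame of socket_3 between 0.025 and 0.034 m) or (horizontal distance between vial_a_center and socket_2 below 0.005 m and z of vial_a_center in the frame of socket_2 between 0.025 and 0.034 m and horizontal distance between vial_b_center and socket_0 below 0.005 m and z of vial_b_center in the frame of socket_0 between 0.025 and 0.034 m) or (horizontal distance between vial_a_center and socket_3 below 0.005 m and z of vial_a_center in the frame of socket_3 between 0.025 and 0.034 m and horizontal distance between vial_b_center and socket_1 below 0.005 m and z of vial_b_center in the frame of socket_1 between 0.025 and 0.034 m)) and angle between each of vial_a_center, vial_b_center's own z axis and vertical below 0.15 rad and contact force between the fingers and vial_a below 0.1 N and contact force between the fingers and vial_b below 0.1 N and contact force between each of the arm, the fingers and mixer below 1 N and linear speed of tube below 0.03 m/s and distance of each of open_tube_1_center, open_tube_2_center from where it was at the start of the episode below 0.02 m and angle between each of open_tube_1_center, open_tube_2_center's own z axis and vertical below 0.2 rad); the arm keeps its last pose, push and grip.
It fails at once if the tube is pressed onto the mixer with more than 45 N (contact force between tube and mixer above 45 N).
It fails at once if a vial falls over (angle between any of vial_a_center, vial_b_center's own z axis and vertical above 1 rad).
It fails at once if an open tube is pulled out of the rack (distance of any of open_tube_1_center, open_tube_2_center from where it was at the start of the episode above 0.04 m).
It also fails if it takes over 72 s, if anything falls off the work surface, if the arm or the gripper's body presses on something with over 40 N, if the wrist force passes 120 N, or if a joint passes its speed limit or range.

## Working session

There is one attempt and no reset: what is moved stays moved. The work goes in short steps, Python scripts to look and compute and a tool call to move; the robot and the scene stay as the last step left them, time stands still between calls to the robot, and variables do not carry over. Pictures are saved under pics/ and viewed, at most 10 in all, crops included, and the job is handed in when it is done.

Besides the shell and the picture viewer there is one more tool, called after "Request:" as a command line: name --pt "numbers of a row" for each row, then --argument value for the rest. drive_tool: Moves the arm, as the interface text tells. Its arguments: {"type":"object","properties":{"motion":{"type":"array"},"squeeze":{"type":"number"}},"required":["motion"]}

```bash
ls; mkdir -p pics; python3 - <<'E'
from plant import ctrl, read_camera
import cv2,numpy as np,pickle
s=ctrl.observe();print({k:np.round(v,3) for k,v in s.items()})
d={}
for n in("scene","top","wrist"):
    c=read_camera(n);d[n]=c;cv2.imwrite(f"pics/{n}0.png",c["img"][:,:,::-1])
    print(n,{k:np.round(v,4).tolist() for k,v in c.items() if k!="img"})
pickle.dump((s,d),open("d0.pkl","wb"))
E
```

```text
pics
{'time': np.float64(0.0), 'joint_pos': array([-1.454,  0.478,  0.022,  1.556, -0.012,  1.109, -0.083]), 'joint_vel': array([-0.001, -0.001, -0.001,  0.001,  0.001, -0.001, -0.   ]), 'joint_torque': array([-1.0000e-03, -5.9645e+01,  1.6080e+00, -2.8120e+01,  1.2000e-02,
        9.0000e-03, -0.0000e+00]), 'tool_pos': array([0.15 , 0.657, 0.23 ]), 'tool_rot': array([ 0.112,  0.994, -0.001, -0.   ]), 'force': array([-0.678, -0.487,  0.79 ]), 'moment': array([0.028, 0.01 , 0.048]), 'gripper_force': np.float64(0.0), 'gripper_width': np.float64(0.085)}
scene {'camera_matrix': [[462.9774, 0.0, 277.5671], [0.0, 462.9774, 208.4692], [0.0, 0.0, 1.0]], 'R': [[-0.5714, -0.8203, 0.0247], [-0.4664, 0.2998, -0.8322], [0.6752, -0.4871, -0.5539]], 't': [0.3088, 0.3213, 0.8707]}
top {'camera_matrix': [[517.6278, 0.0, 280.6525], [0.0, 517.6278, 205.2636], [0.0, 0.0, 1.0]], 'R': [[-0.0005, -1.0, -0.0046], [-0.9798, 0.0014, -0.1998], [0.1998, 0.0045, -0.9798]], 't': [0.0235, 0.519, 1.2705]}
wrist {'camera_matrix': [[325.1923, 0.0, 282.6435], [0.0, 325.1923, 215.7895], [0.0, 0.0, 1.0]], 'tool_from_camera': [[-0.0013, -0.9493, -0.3144, 0.0806], [1.0, -0.0009, -0.0013, -0.0006], [0.001, -0.3144, 0.9493, -0.1408], [0.0, 0.0, 0.0, 1.0]]}
```

View pics/top0.png

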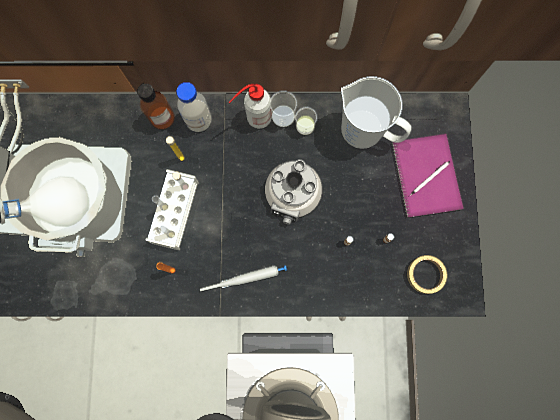

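View pics/scene0.png

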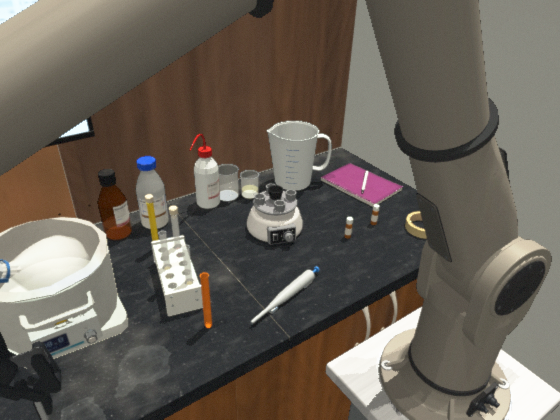

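```bash
cat > h.py <<'E'
import numpy as np
def ray(c,u,v):
    K=c["camera_matrix"];R=np.array(c["R"]);t=np.array(c["t"])
    d=R.T@np.linalg.solve(K,[u,v,1.]);return -R.T@t,d
def plane(c,u,v,z):
    o,d=ray(c,u,v);return (o+d*(z-o[2])/d[2])
def proj(c,X):
    p=c["camera_matrix"]@(np.array(c["R"])@X+c["t"]);return p[:2]/p[2]
E
python3 - <<'E'
import pickle,cv2,numpy as np
from h import *
s,d=pickle.load(open("d0.pkl","rb"));t=d["top"];im=t["img"]
a=cv2.resize(im[155:255,130:210],None,fx=5,fy=5,interpolation=cv2.INTER_CUBIC)
b=cv2.resize(im[150:250,260:340],None,fx=5,fy=5,interpolation=cv2.INTER_CUBIC)
cv2.imwrite("pics/crop1.png",np.hstack([a,b])[:,:,::-1])
hsv=cv2.cvtColor(im,cv2.COLOR_RGB2HSV)
m=((hsv[...,2]>150)&(hsv[...,1]<60)).astype(np.uint8)
n,l,st,ce=cv2.connectedComponentsWithStats(m)
for i in range(1,n):
    if 8<st[i,4]: 
        u,v=ce[i]
        if 330<u<410 and 225<v<255: print("cap",st[i],ce[i].round(1),plane(t,u,v,.058).round(4))
c=d["scene"]["img"]
cv2.imwrite("pics/crop2.png",cv2.resize(c[180:330,130:230],None,fx=4,fy=4,interpolation=cv2.INTER_CUBIC)[:,:,::-1])
E
```

```text
cap [387 234   7   7  36] [390.2 236.5] [ 0.4374 -0.2521  0.058 ]
cap [347 236   6   7  36] [349.5 238.8] [ 0.4317 -0.1498  0.058 ]
```

View pics/crop1.png

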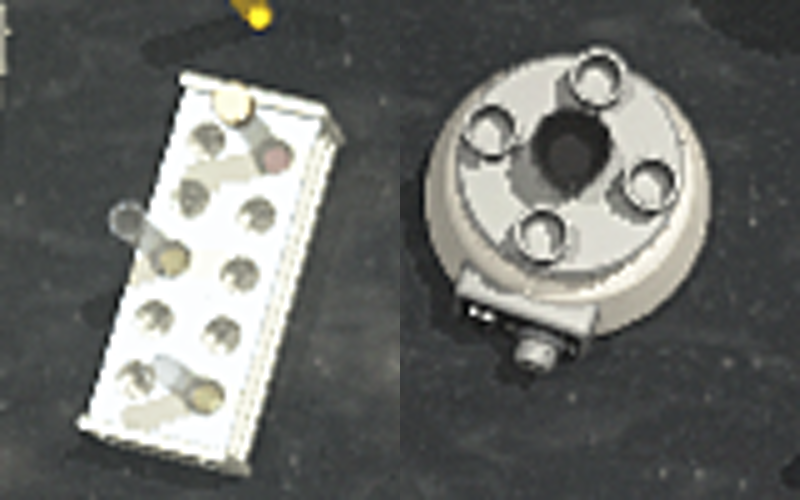

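View pics/crop2.png

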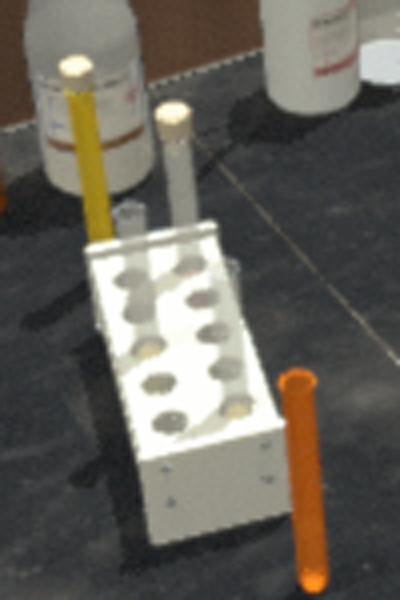

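Tube candidates: the beige-stoppered one standing in the rack's end hole (top 177,176; scene 173,207) is clear glass, so it fits. The yellow one (scene 152,205) stands outside the rack and is a look-alike. The orange one (scene 207,300) is also a look-alike. The two clear tubes in the rack have no stopper and stay. The crops confirm all this. In the top view the mixer's sockets are at (299,166), (310,187), (288,197) and (278,176), with the fascia at the lower left. The vial caps are at (349.5,239) and (390,236.5).

```bash
cat >> h.py <<'E'
from scipy.spatial.transform import Rotation as Ro
def goto(pos,yaw=None):
    """yaw: world azimuth of tool y (mod pi), tool down. prints shift cm in tool axes + az"""
    from plant import ctrl
    s=ctrl.observe();R=Ro.from_quat(s["tool_rot"]);M=R.as_matrix()
    cur=np.arctan2(M[1,1],M[0,1]);az=0
    if yaw is not None:
        dy=(yaw-cur+np.pi/2)%np.pi-np.pi/2; az=-dy
    d=M.T@(np.array(pos)-s["tool_pos"])*100
    print("t",round(float(s["time"]),2),"pos",s["tool_pos"].round(4),"toolz",M[:,2].round(3),"yaw",round(cur,3),"shift",d.round(2),"az",round(az,3),"q",s["joint_pos"].round(2),"F",s["force"].round(1),"w",round(float(s["gripper_width"]),4))
E
python3 - <<'E'
import pickle,cv2,numpy as np
from h import *
s,d=pickle.load(open("d0.pkl","rb"));t=d["top"];c=d["scene"]
S=np.array([plane(t,u,v,.108) for u,v in((299.4,166.4),(278,176.4),(288,197),(310,187.4))])
print(S.round(4),"c",S.mean(0).round(4),plane(t,294.4,179.6,.124).round(4))
C=S.mean(0);print([np.round((np.linalg.norm(p-C),np.arctan2(p[1]-C[1],p[0]-C[0])),3) for p in S])
print("tube top",plane(t,176.6,175.6,.168).round(4),plane(c,173.5,206.8,.168).round(4),"base",plane(t,185,186.4,.058).round(4))
print("others",plane(t,171,234,.058).round(4),plane(t,164.4,206.6,.058).round(4))
print("yellow",plane(t,182,158,.0).round(4))
goto([.434,-.15,.15])
E
```

```text
[[ 0.6062 -0.0238  0.108 ]
 [ 0.5806  0.0293  0.108 ]
 [ 0.5284  0.0047  0.108 ]
 [ 0.5525 -0.0495  0.108 ]] c [ 0.5669 -0.0098  0.108 ] [ 0.5683 -0.0109  0.124 ]
[array([ 0.042, -0.343]), array([0.041, 1.234]), array([0.041, 2.78 ]), array([ 0.042, -1.919])]
tube top [0.5672 0.2678 0.168 ] [0.5692 0.2676 0.168 ] base [0.5677 0.2684 0.058 ]
others [0.4444 0.2992 0.058 ] [0.5149 0.319  0.058 ]
yellow [0.6609 0.2907 0.    ]
t 0.15 pos [0.1504 0.6576 0.2306] toolz [-0.    -0.001 -1.   ] yaw 1.346 shift [-45.65 -72.39   8.16] az 0 q [-1.45  0.48  0.02  1.56 -0.01  1.11 -0.08] F [ 0.2 -0.3 -0.1] w 0.0852
```

Request:
drive_tool --pt "8.5 0 -5 -3 0 0 0" --pt "8.5 0 -10 -6 0 0 0" --pt "8.5 0 -12 -8 0 0 0"

```text
time: 0.45
tool_pos: [0.1233, 0.5385, 0.3108]
tool_rot: [0.112, 0.994, -0.002, 0.0]
force: [-0.2, 0.8, 1.2]
gripper_width: 0.0854
gripper_force: 0.0
```

Request:
drive_tool --pt "8.5 -4.61 -0.19 0 0 0 0.084" --pt "8.5 -9.2 -0.77 0 0 0 0.168" --pt "8.5 -13.7 -1.74 0 0 0 0.252" --pt "8.5 -18.1 -3.07 0 0 0 0.336" --pt "8.5 -22.4 -4.78 0 0 0 0.42"

```text
time: 0.95
tool_pos: [0.3329, 0.4435, 0.3112]
tool_rot: [0.318, 0.948, 0.0, 0.0]
force: [-0.5, 1.1, 0.3]
gripper_width: 0.0851
gripper_force: 0.0
```

Request:
drive_tool --pt "8.5 -4.61 -0.19 0 0 0 0.084" --pt "8.5 -9.2 -0.77 0 0 0 0.168" --pt "8.5 -13.7 -1.74 0 0 0 0.252" --pt "8.5 -18.1 -3.07 0 0 0 0.336" --pt "8.5 -22.4 -4.78 0 0 0 0.42"

```text
time: 1.45
tool_pos: [0.4827, 0.2701, 0.3111]
tool_rot: [0.509, 0.861, -0.0, 0.0]
force: [0.7, -0.2, -0.7]
gripper_width: 0.085
gripper_force: 0.0
```

```bash
python3 -c "
from h import *
goto([.434,-.15,.15],-.34)"
```

```text
t 1.45 pos [0.4827 0.2701 0.3111] toolz [ 0. -0. -1.] yaw 0.503 shift [-34.47 -24.5   16.12] az 0.843 q [-0.96  0.21  0.4   1.77 -0.09  1.18 -0.03] F [ 0.7 -0.2 -0.7] w 0.085
```

Request:
drive_tool --pt "8.5 -4.61 -0.19 0 0 0 0.084" --pt "8.5 -9.2 -0.77 0 0 0 0.168" --pt "8.5 -13.7 -1.74 0 0 0 0.252" --pt "8.5 -18.1 -3.07 0 0 0 0.336" --pt "8.5 -22.4 -4.78 0 0 0 0.42"

```text
time: 1.95
tool_pos: [0.5487, 0.0508, 0.3112]
tool_rot: [0.677, 0.736, -0.0, 0.0]
force: [0.8, 1.0, -0.5]
gripper_width: 0.0849
gripper_force: 0.0
```

```bash
python3 -c "
from h import *
goto([.435,-.15,.18],-.34)"
```

```text
t 1.95 pos [0.5487 0.0508 0.3112] toolz [ 0. -0. -1.] yaw 0.083 shift [-19.07 -12.99  13.12] az 0.423 q [-0.7   0.22  0.59  1.79 -0.13  1.18  0.01] F [ 0.8  1.  -0.5] w 0.0849
```

Request:
drive_tool --pt "8.5 -4.2 -2.2 0 0 0 0.084" --pt "8.5 -8.4 -5 1 0 0 0.168" --pt "8.5 -12 -8 3 0 0 0.252" --pt "8.5 -15.5 -10.5 5 0 0 0.336" --pt "8.5 -19.1 -13 8 0 0 0.42"

```text
time: 2.45
tool_pos: [0.4357, -0.1483, 0.2331]
tool_rot: [0.816, 0.578, 0.001, 0.0]
force: [0.3, -0.5, -0.2]
gripper_width: 0.0852
gripper_force: 0.0
```

Request:
drive_tool --pt "6 0 0 2 0 0 0" --pt "6 0 0 4 0 0 0" --pt "6 0 0 4 0 0 0"

```text
time: 2.75
tool_pos: [0.4346, -0.1464, 0.1911]
tool_rot: [0.815, 0.579, -0.002, -0.001]
force: [-0.1, 0.8, -0.1]
gripper_width: 0.0602
gripper_force: 0.0
```

```bash
cat >> h.py <<'E'
def wplane(c,s,u,v,z):
    K=c["camera_matrix"];x=(u-K[0,2])/K[0,0];y=(v-K[1,2])/K[1,1];r=np.hypot(x,y)+1e-12
    d=np.array([x/r*np.sin(r),y/r*np.sin(r),np.cos(r)]);T=np.array(c["tool_from_camera"])
    R=Ro.from_quat(s["tool_rot"]).as_matrix()
    o=R@T[:3,3]+s["tool_pos"];d=R@T[:3,:3]@d
    return o+d*(z-o[2])/d[2]
def wproj(c,s,X):
    K=c["camera_matrix"];T=np.array(c["tool_from_camera"]);R=Ro.from_quat(s["tool_rot"]).as_matrix()
    p=T[:3,:3].T@(R.T@(np.array(X)-s["tool_pos"])-T[:3,3]);r=np.hypot(p[0],p[1]);th=np.arctan2(r,p[2])
    return np.array([K[0,2]+K[0,0]*th*p[0]/r,K[1,2]+K[1,1]*th*p[1]/r])
E
python3 - <<'E'
from h import *
from plant import ctrl,read_camera
import cv2
goto([.4325,-.15,.023],-.34)
s=ctrl.observe();c=read_camera("wrist");im=c["img"][:,:,::-1].copy()
hsv=cv2.cvtColor(im,cv2.COLOR_BGR2HSV)
m=((hsv[...,2]>150)&(hsv[...,1]<60)).astype(np.uint8)
n,l,st,ce=cv2.connectedComponentsWithStats(m)
for i in range(1,n):
    if 60<st[i,4]: print(st[i],ce[i].round(1),wplane(c,s,*ce[i],.058).round(4))
for X in([.4317,-.1498,.06],[.4374,-.2521,.06],[.5813,.0294,.108],[.5531,-.0498,.108]):
    p=wproj(c,s,X);print(p.round(1));cv2.drawMarker(im,tuple(int(q) for q in p),(0,255,0),0,12)
cv2.imwrite("pics/w1.png",im)
E
```

```text
t 2.75 pos [ 0.4346 -0.1464  0.1911] toolz [-0.005  0.    -1.   ] yaw -0.335 shift [-0.38 -0.   16.81] az 0.005 q [-0.47  0.2   0.76  2.13 -0.18  0.88  0.06] F [-0.1  0.8 -0.1] w 0.0602
[    0     0   147   300 17702] [ 44.7 173.4] [ 0.2111 -0.0309  0.058 ]
[ 102    0   55   58 1277] [130.8  26.6] [0.3616 0.0548 0.058 ]
[  294     0   160    97 10044] [366.  46.] [ 0.5459 -0.0382  0.058 ]
[435   0  31  21 281] [448.2   9.4] [ 0.6365 -0.0204  0.058 ]
[ 493    0   67   50 1492] [515.1  25.5] [ 0.7135 -0.0448  0.058 ]
[270  18  15  18 222] [278.   26.2] [ 4.812e-01 -2.000e-04  5.800e-02]
[272 198  18  20 287] [280.3 208. ] [ 0.431  -0.1492  0.058 ]
[526 209  25  58 547] [534.5 233.9] [ 0.6957 -0.2721  0.058 ]
[ 66 280  86  26 165] [110.1 292.3] [ 0.2215 -0.1782  0.058 ]
[312 292  16  15 181] [319.9 299.3] [ 0.4367 -0.252   0.058 ]
[429 296  57  35 434] [456.8 312.9] [ 0.5805 -0.3331  0.058 ]
[258 337  41  13 136] [278.8 340.7] [ 0.3797 -0.2896  0.058 ]
[235 350   7  17  70] [237.3 358.2] [ 0.3258 -0.3006  0.058 ]
[281.2 209. ]
[320.8 300.3]
[393.2 -55.3]
[397.6  46.4]
```

View pics/w1.png

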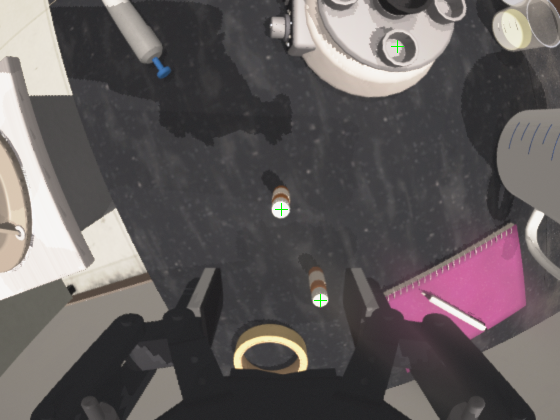

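Request:
drive_tool --pt "6 -0.2 -0.1 4 0 0 0" --pt "6 -0.4 -0.2 8 0 0 0" --pt "6 -0.4 -0.2 11 0 0 0" --pt "6 -0.4 -0.2 14 0 0 0" --pt "6 -0.4 -0.2 14 0 0 0"

```text
time: 3.3
tool_pos: [0.4323, -0.149, 0.0514]
tool_rot: [0.815, 0.58, -0.002, -0.002]
force: [-0.6, 0.8, 0.1]
gripper_width: 0.0597
gripper_force: 0.0
```

```bash
python3 -c "
from h import *
goto([.4313,-.1495,.023],-.34)"
```

```text
t 3.3 pos [ 0.4323 -0.149   0.0514] toolz [-0.004  0.001 -1.   ] yaw -0.333 shift [-0.08 -0.06  2.84] az 0.007 q [-0.27  0.47  0.57  2.23 -0.47  0.57  0.33] F [-0.6  0.8  0.1] w 0.0597
```

Request:
drive_tool --pt "6 -0.1 -0.1 1.5 0 0 0" --pt "6 -0.1 -0.1 2.8 0 0 0" --pt "2.5 -0.1 -0.1 2.8 0 0 0" --pt "1 -0.1 -0.1 2.8 0 0 0" --pt "1 -0.1 -0.1 2.8 0 0 0" --squeeze 30

```text
time: 3.8
tool_pos: [0.4329, -0.1504, 0.0259]
tool_rot: [0.815, 0.58, 0.001, 0.0]
force: [0.2, -0.0, 0.1]
gripper_width: 0.0168
gripper_force: 5.5
```

Request:
drive_tool --pt "1 0 0 0 0 0 0" --pt "1 0 0 0 0 0 0" --pt "1 0 0 0 0 0 0"

```text
time: 4.1
tool_pos: [0.4328, -0.1505, 0.0259]
tool_rot: [0.815, 0.58, 0.001, 0.0]
force: [-0.7, 0.7, 6.4]
gripper_width: 0.0154
gripper_force: 29.4
```

Request:
drive_tool --pt "1 0 0 -3 0 0 0" --pt "1 0 0 -7 0 0 0" --pt "1 0 0 -11 0 0 0" --pt "1 0 0 -15 0 0 0" --pt "1 0 0 -17 0 0 0"

```text
time: 4.6
tool_pos: [0.4332, -0.151, 0.1981]
tool_rot: [0.815, 0.579, 0.002, 0.001]
force: [0.1, 0.9, -0.1]
gripper_width: 0.0155
gripper_force: 29.4
```

```bash
python3 -c "
from h import *
goto([.5531,-.0498,.20],-.34)"
```

```text
t 4.6 pos [ 0.4332 -0.151   0.1981] toolz [ 0.004  0.    -1.   ] yaw -0.335 shift [13.49  8.   -0.14] az 0.005 q [-0.51  0.19  0.81  2.13 -0.18  0.88  0.07] F [ 0.1  0.9 -0.1] w 0.0155
```

Request:
drive_tool --pt "1 3.5 2 0 0 0 0" --pt "1 7 4 0 0 0 0" --pt "1 10.5 6 0 0 0 0" --pt "1 13.5 8 0 0 0 0" --pt "1 13.5 8 0 0 0 0"

```text
time: 5.1
tool_pos: [0.5556, -0.0444, 0.195]
tool_rot: [0.813, 0.583, 0.001, 0.0]
force: [-0.2, -0.3, -0.4]
gripper_width: 0.0155
gripper_force: 29.4
```

```bash
python3 - <<'E'
from h import *
from plant import ctrl,read_camera
import cv2
s=ctrl.observe();c=read_camera("wrist");im=c["img"][:,:,::-1].copy()
goto([.5531,-.0498,.13],-.34)
for X in([.5672,-.0102,.124],[.5813,.0294,.108],[.5531,-.0498,.108],[.6067,-.0243,.108],[.5275,.004,.108]):
    p=wproj(c,s,X);print(p.round(1));cv2.drawMarker(im,tuple(int(q) for q in p),(0,255,0),0,10)
cv2.imwrite("pics/w2.png",cv2.resize(im[0:300,140:440],(600,600)))
E
```

```text
t 5.15 pos [ 0.5533 -0.047   0.1949] toolz [ 0.    -0.001 -1.   ] yaw -0.33 shift [-0.27  0.07  6.49] az 0.01 q [-0.59  0.38  0.71  1.92 -0.31  0.95 -0.06] F [-1.1 -1.3 -0.2] w 0.0156
[282.2 178.2]
[283.  114.4]
[281.5 229. ]
[340.5 174.9]
[223.6 173.3]
```

View pics/w2.png

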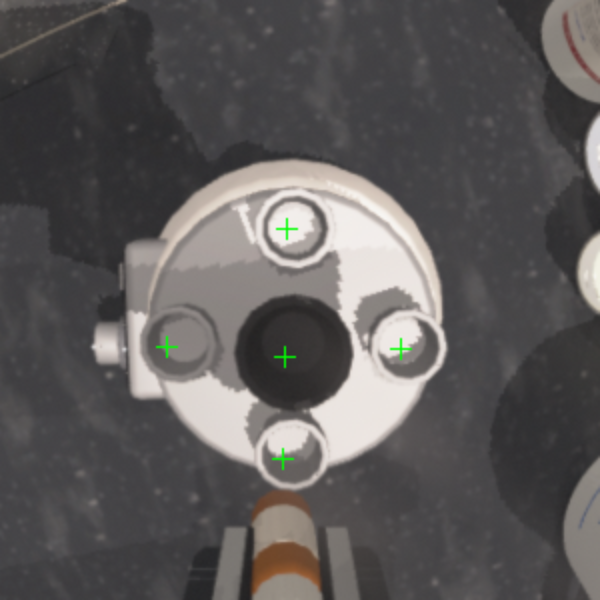

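```bash
python3 - <<'E'
from h import *
from plant import ctrl,read_camera
import cv2
s=ctrl.observe();c=read_camera("wrist");im=c["img"][:,:,::-1].copy()
s2=ctrl.observe();print(s["tool_pos"].round(4),s2["tool_pos"].round(4))
goto([.5531,-.0498,.13],-.34)
g=cv2.cvtColor(im,cv2.COLOR_BGR2GRAY)
m=np.zeros_like(g);m[135:220,240:330]=(g[135:220,240:330]<55)
n,l,st,ce=cv2.connectedComponentsWithStats(m)
i=1+st[1:,4].argmax();print(st[i],ce[i])
x,y,w,h=st[i,:4];print("cup",wplane(c,s,x+w/2-.5,y+h/2-.5,.124).round(4),wplane(c,s,*ce[i],.124).round(4))
for X in([.5672,-.0102,.124],[.5813,.0294,.108],[.5531,-.0498,.108],[.6067,-.0243,.108],[.5275,.004,.108]):
    p=wproj(c,s,X);print(p.round(1));cv2.drawMarker(im,tuple(int(q) for q in p),(0,255,0),0,10)
cv2.imwrite("pics/w3.png",cv2.resize(im[75:275,185:385],(600,600)))
E
```

```text
[ 0.5533 -0.047   0.1949] [ 0.5519 -0.0488  0.1948]
t 5.2 pos [ 0.5519 -0.0488  0.1948] toolz [-0.001 -0.001 -1.   ] yaw -0.333 shift [-0.05  0.15  6.48] az 0.007 q [-0.59  0.38  0.72  1.92 -0.31  0.95 -0.06] F [-0.8 -0.3 -0.7] w 0.0157
[ 260  144   56   56 2175] [285.90666667 170.89609195]
cup [ 0.5697 -0.0097  0.124 ] [ 0.5688 -0.009   0.124 ]
[284.1 173.4]
[284.7 109.7]
[283.3 224.9]
[342.5 170.3]
[225.1 168.9]
```

View pics/w3.png

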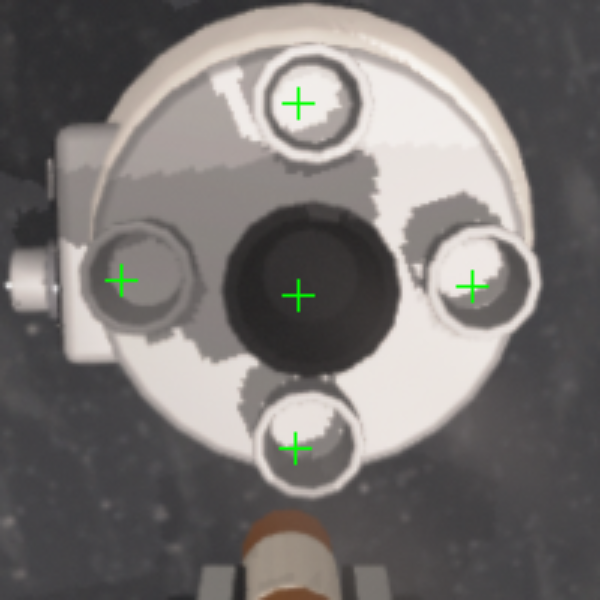

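The vial hangs upright in the grip. Socket 3's rim centre is at crop (308,444) and the cup's at (312,290), both about 14 px right of my marks. I'll measure again now that the arm has settled.

```bash
cat > cup.py <<'E'
from h import *
from plant import ctrl,read_camera
import cv2
def cup():
    s=ctrl.observe();c=read_camera("wrist");g=cv2.cvtColor(c["img"],cv2.COLOR_RGB2GRAY)
    p=wproj(c,s,[.5685,-.0100,.124]);x0,y0=int(p[0])-45,max(int(p[1])-42,0)
    m=np.zeros_like(g);m[y0:y0+84,x0:x0+90]=g[y0:y0+84,x0:x0+90]<55
    n,l,st,ce=cv2.connectedComponentsWithStats(m);i=1+st[1:,4].argmax();x,y,w,h=st[i,:4]
    C=wplane(c,s,x+w/2-.5,y+h/2-.5,.124)
    out=[]
    ci=cv2.HoughCircles(g,cv2.HOUGH_GRADIENT,1,25,param1=100,param2=18,minRadius=11,maxRadius=21)
    for k in (ci[0] if ci is not None else []):
        P=wplane(c,s,k[0],k[1],.108);r=np.linalg.norm((P-C)[:2])
        if .03<r<.055: out.append((P[:2].round(4).tolist(),k.round(1).tolist()))
    return s,c,C,st[i],out
E
python3 - <<'E'
from cup import *
for _ in range(3):
    s,c,C,st,o=cup();print(s["tool_pos"].round(4),C.round(4),st,o)
goto([.5531,-.0498,.13],-.34)
E
```

```text
[ 0.5519 -0.0488  0.1948] [ 0.5698 -0.0106  0.124 ] [ 261  142   57   56 2208] [([0.5569, -0.048], [288.5, 218.5, 16.0]), ([0.6086, -0.0228], [345.5, 164.5, 20.399999618530273]), ([0.5837, 0.0279], [289.5, 107.5, 20.399999618530273]), ([0.5313, 0.0046], [230.5, 163.5, 19.299999237060547])]
[ 0.5513 -0.0497  0.1949] [ 0.5699 -0.0104  0.124 ] [ 261  140   58   56 2235] [([0.5574, -0.0478], [289.5, 216.5, 15.800000190734863]), ([0.6096, -0.0237], [347.5, 163.5, 15.199999809265137]), ([0.5858, 0.0305], [291.5, 101.5, 16.0]), ([0.5335, 0.005], [233.5, 160.5, 18.200000762939453])]
[ 0.551  -0.0501  0.195 ] [ 0.5697 -0.0105  0.124 ] [ 261  140   58   55 2228] [([0.6082, -0.023], [345.5, 162.5, 17.100000381469727]), ([0.5825, 0.0296], [287.5, 103.5, 18.200000762939453]), ([0.53, 0.0042], [229.5, 162.5, 20.399999618530273]), ([0.5576, -0.0467], [289.5, 214.5, 18.200000762939453]), ([0.5499, 0.0265], [244.5, 123.5, 20.399999618530273])]
t 5.35 pos [ 0.5509 -0.0503  0.1951] toolz [-0.001  0.    -1.   ] yaw -0.336 shift [0.12 0.19 6.51] az 0.004 q [-0.58  0.38  0.72  1.92 -0.31  0.95 -0.06] F [ 0.7 -0.1  0.4] w 0.0153
```

Request:
drive_tool --pt "1 0.2 0.43 0 0 0 0" --pt "1 0.2 0.43 2 0 0 0" --pt "1 0.2 0.43 4 0 0 0" --pt "1 0.2 0.43 5.4 0 0 0" --pt "1 0.2 0.43 5.4 0 0 0"

```text
time: 5.85
tool_pos: [0.5553, -0.0488, 0.1395]
tool_rot: [0.815, 0.579, -0.001, -0.001]
force: [-1.1, 0.8, 1.3]
gripper_width: 0.0157
gripper_force: 29.4
```

Request:
drive_tool --pt "1 0 0 0 0 0 0" --pt "1 0 0 0 0 0 0"

```text
time: 6.05
tool_pos: [0.5573, -0.0489, 0.1419]
tool_rot: [0.815, 0.58, 0.001, 0.0]
force: [-0.2, 0.5, 0.7]
gripper_width: 0.0159
gripper_force: 29.4
```

```bash
python3 - <<'E'
from h import *
from plant import ctrl,read_camera
import cv2
s=ctrl.observe();c=read_camera("wrist");im=c["img"][:,:,::-1].copy()
goto([.5556,-.0498,.13],-.34)
cv2.imwrite("pics/w4.png",cv2.resize(im[120:320,185:385],(600,600)))
E
```

```text
t 6.1 pos [ 0.5574 -0.0488  0.142 ] toolz [ 0.002  0.    -1.   ] yaw -0.334 shift [-0.15 -0.14  1.2 ] az 0.006 q [-0.54  0.46  0.67  1.95 -0.38  0.85 -0.  ] F [-0.2  0.3 -0.1] w 0.0159
```

View pics/w4.png

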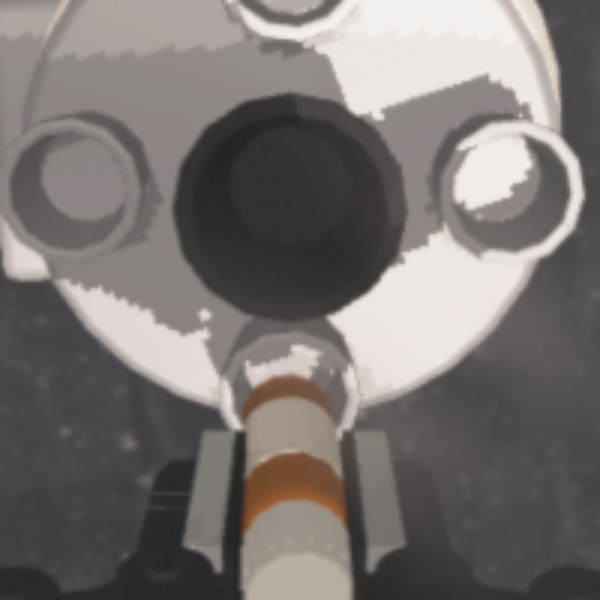

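Laterally the vial (u≈286) is centred on socket 3's rim (222–357). I'll check the fore-aft fit from the far edges.

```bash
python3 - <<'E'
from cup import *
for _ in range(2):
    s,c,C,st,o=cup()
print(s["tool_pos"].round(4),C.round(4),st,o)
M=Ro.from_quat(s["tool_rot"]).as_matrix()
f=lambda P:(M.T@(P-s["tool_pos"])*1000).round(1)
print("vial far edge",f(wplane(c,s,280.3,246,.116)),"cup c",f(C),"rim left edge/right edge",f(wplane(c,s,259,251,.108)),f(wplane(c,s,304,251,.108)))
for h in(.116,.120):print(f(wplane(c,s,280.3,246,h)))
E
```

```text
[ 0.5573 -0.0487  0.1419] [ 0.5691 -0.0074  0.124 ] [ 244  153   68   68 3339] [([0.6093, -0.0239], [355.5, 184.5, 19.299999237060547]), ([0.5838, 0.0286], [281.5, 108.5, 16.299999237060547]), ([0.5313, 0.0039], [207.5, 183.5, 19.299999237060547])]
vial far edge [ 6.9 -1.2 25.9] cup c [42.8 -2.4 17.9] rim left edge/right edge [  0.2 -13.8  33.9] [ 0.1 12.7 33.9]
[ 6.9 -1.2 25.9]
[ 8.7 -1.1 21.9]
```

Request:
drive_tool --pt "1 0 0 0.8 0 0 0" --pt "1 0 0 1.6 0 0 0" --pt "1 0 0 2.2 0 0 0" --pt "1 0 0 2.4 0 0 0" --pt "1 0 0 2.4 0 0 0"

```text
time: 6.7
tool_pos: [0.5565, -0.0488, 0.1166]
tool_rot: [0.815, 0.58, -0.0, -0.0]
force: [0.2, 0.3, -0.1]
gripper_width: 0.0154
gripper_force: 29.3
```

Request:
drive_tool --pt "1 0 0 0.1 0 0 0" --pt "2.2 0 0 0.1 0 0 0" --pt "3.5 0 0 0.1 0 0 0" --pt "4.5 0 0 0.1 0 0 0" --pt "4.5 0 0 -1 0 0 0"

```text
time: 7.2
tool_pos: [0.5557, -0.0484, 0.1264]
tool_rot: [0.815, 0.58, -0.001, -0.001]
force: [0.2, -0.3, 0.2]
gripper_width: 0.045
gripper_force: 0.0
```

Request:
drive_tool --pt "4.5 0 0 -3 0 0 0" --pt "4.5 0 0 -6 0 0 0" --pt "6 0 0 -8 0 0 0" --pt "6 0 0 -8 0 0 0" --pt "6 0 0 -8 0 0 0"

```text
time: 7.7
tool_pos: [0.5568, -0.0484, 0.2077]
tool_rot: [0.815, 0.58, 0.001, 0.0]
force: [-0.5, 0.6, -0.4]
gripper_width: 0.0602
gripper_force: 0.0
```

```bash
python3 - <<'E'
from h import *
from plant import ctrl,read_camera
import cv2
s=ctrl.observe();c=read_camera("wrist");im=c["img"]
t=read_camera("top");g=t["img"]
goto([.4370,-.2521,.19],-.34)
cv2.imwrite("pics/w5.png",np.hstack([cv2.resize(im[75:325,185:385],(400,500)),cv2.resize(g[150:250,250:330],(400,500))])[:,:,::-1])
E
```

```text
t 7.8 pos [ 0.5561 -0.0484  0.2064] toolz [-0.001  0.    -1.   ] yaw -0.334 shift [-23.15  -4.57   1.65] az 0.006 q [-0.59  0.38  0.72  1.9  -0.3   0.98 -0.07] F [-0.1  0.2  0.4] w 0.06
```

View pics/w5.png

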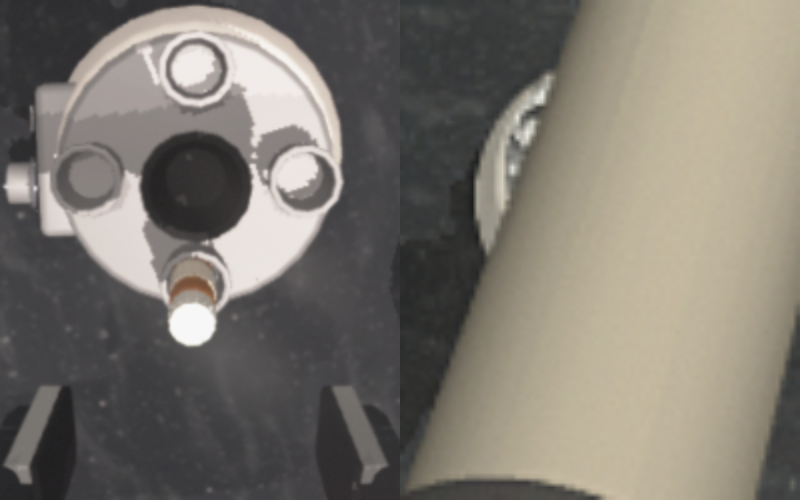

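Vial 1 stands in socket 3 (left half, cap at 192,325). The next one is vial B.

Request:
drive_tool --pt "6 -4.7 -0.9 0 0 0 0" --pt "6 -9.4 -1.8 0 0 0 0" --pt "6 -14 -2.7 0 0 0 0" --pt "6 -18.6 -3.6 0 0 0 0" --pt "6 -23.1 -4.55 0 0 0 0"

```text
time: 8.3
tool_pos: [0.4362, -0.2531, 0.2063]
tool_rot: [0.815, 0.58, -0.001, -0.001]
force: [1.0, -0.3, 0.6]
gripper_width: 0.0597
gripper_force: 0.0
```

Request:
drive_tool --pt "6 0 0 4 0 0 0" --pt "6 0 0 8 0 0 0" --pt "6 0 0 11 0 0 0" --pt "6 0 0 13 0 0 0" --pt "6 0 0 13 0 0 0"

```text
time: 8.8
tool_pos: [0.4353, -0.2509, 0.074]
tool_rot: [0.815, 0.58, -0.002, -0.003]
force: [1.3, 0.4, 0.3]
gripper_width: 0.0601
gripper_force: 0.0
```

Request:
drive_tool --pt "6 0 0 0 0 0 0" --pt "6 0 0 0 0 0 0"

```text
time: 9.0
tool_pos: [0.4386, -0.2523, 0.0779]
tool_rot: [0.815, 0.58, 0.0, 0.001]
force: [0.1, 0.0, 0.3]
gripper_width: 0.0602
gripper_force: 0.0
```

```bash
python3 - <<'E'
from h import *
from plant import ctrl,read_camera
import cv2
s=ctrl.observe();c=read_camera("wrist");im=c["img"]
goto([.4371,-.2521,.025],-.34)
hsv=cv2.cvtColor(im,cv2.COLOR_RGB2HSV)
m=((hsv[...,2]>150)&(hsv[...,1]<60)).astype(np.uint8)
n,l,st,ce=cv2.connectedComponentsWithStats(m)
for i in range(1,n):
    if 60<st[i,4]:
        P=wplane(c,s,*ce[i],.058)
        if abs(P[0]-.437)<.03 and abs(P[1]+.252)<.03: print(st[i],ce[i].round(1),P.round(4))
E
```

```text
t 9.05 pos [ 0.4387 -0.2523  0.0781] toolz [ 0.002 -0.001 -1.   ] yaw -0.334 shift [-0.03 -0.17  5.31] az 0.006 q [-0.11  0.49  0.65  2.12 -0.48  0.68  0.53] F [-0.2  0.1 -0.8] w 0.0602
[ 264  221   58   60 1515] [285.4 254.5] [ 0.4416 -0.2486  0.058 ]
```

Request:
drive_tool --pt "6 0.05 -0.1 2 0 0 0" --pt "6 0.05 -0.1 4 0 0 0" --pt "6 0.05 -0.1 5.1 0 0 0" --pt "6 0.05 -0.1 5.1 0 0 0" --pt "3 0.05 -0.1 5.1 0 0 0"

```text
time: 9.55
tool_pos: [0.4376, -0.2514, 0.0267]
tool_rot: [0.815, 0.58, 0.0, 0.0]
force: [0.6, 0.3, -0.8]
gripper_width: 0.0467
gripper_force: 0.0
```

Request:
drive_tool --pt "1 0 0 0 0 0 0" --pt "1 0 0 0 0 0 0" --pt "1 0 0 0 0 0 0" --pt "1 0 0 0 0 0 0" --pt "1 0 0 0 0 0 0"

```text
time: 10.05
tool_pos: [0.4378, -0.2515, 0.0268]
tool_rot: [0.815, 0.58, 0.0, 0.001]
force: [-0.2, 0.7, 6.9]
gripper_width: 0.0156
gripper_force: 29.4
```

Request:
drive_tool --pt "1 0 0 -3 0 0 0" --pt "1 0 0 -7 0 0 0" --pt "1 0 0 -11 0 0 0" --pt "1 0 0 -15 0 0 0" --pt "1 0 0 -18.5 0 0 0"

```text
time: 10.55
tool_pos: [0.4371, -0.2513, 0.213]
tool_rot: [0.815, 0.58, 0.0, 0.0]
force: [1.0, -0.6, -0.5]
gripper_width: 0.0154
gripper_force: 29.6
```

```bash
python3 - <<'E'
from h import *
goto([.584,.0293,.215],-.34)
E
```

```text
t 10.55 pos [ 0.4371 -0.2513  0.213 ] toolz [ 0.001 -0.    -1.   ] yaw -0.334 shift [31.33  4.67 -0.19] az 0.006 q [-0.3   0.28  0.84  2.02 -0.25  0.95  0.34] F [ 1.  -0.6 -0.5] w 0.0154
```

Request:
drive_tool --pt "1 4.5 0.6 0 0 0 0" --pt "1 9 1.3 0 0 0 0" --pt "1 13.5 2 0 0 0 0" --pt "1 18 2.7 0 0 0 0" --pt "1 22 3.3 0 0 0 0"

```text
time: 11.05
tool_pos: [0.5412, -0.0516, 0.2112]
tool_rot: [0.814, 0.58, 0.0, -0.0]
force: [0.9, -0.8, -0.5]
gripper_width: 0.0155
gripper_force: 29.6
```

Request:
drive_tool --pt "1 4.5 0.7 0 0 0 0" --pt "1 9.2 1.3 0 0 0 0" --pt "1 9.2 1.3 1 0 0 0" --pt "1 9.2 1.3 3 0 0 0" --pt "1 9.2 1.3 3 0 0 0"

```text
time: 11.55
tool_pos: [0.581, 0.0288, 0.1788]
tool_rot: [0.815, 0.58, -0.002, -0.001]
force: [0.2, -0.5, -0.5]
gripper_width: 0.0157
gripper_force: 29.6
```

Request:
drive_tool --pt "1 0 0 0 0 0 0" --pt "1 0 0 0 0 0 0" --pt "1 0 0 0 0 0 0"

```text
time: 11.85
tool_pos: [0.5834, 0.0282, 0.182]
tool_rot: [0.815, 0.579, 0.001, 0.0]
force: [0.6, -0.7, 0.6]
gripper_width: 0.0153
gripper_force: 29.6
```

```bash
python3 - <<'E'
from cup import *
for _ in range(2): s,c,C,st,o=cup()
goto([.5835,.0292,.145],-.34)
print(C,st)
print(o)
M=Ro.from_quat(s["tool_rot"]).as_matrix()
im=c["img"][:,:,::-1]
for X in([.5835,.0292,.108],[.5835,.0292,s["tool_pos"][2]-.027]):print(wproj(c,s,X).round(1))
cv2.imwrite("pics/w6.png",cv2.resize(im[120:320,185:385],(600,600)))
E
```

```text
t 11.95 pos [0.5833 0.0284 0.1817] toolz [ 0.001  0.    -1.   ] yaw -0.334 shift [ 0.08 -0.01  3.67] az 0.006 q [-0.68  0.45  0.7   1.86 -0.36  0.95 -0.16] F [-0.8  0.  -0.5] w 0.0156
[ 0.54603409 -0.00890919  0.124     ] [ 235  264   32   67 1262]
[([0.5604, 0.0373], [247.5, 226.5, 19.299999237060547]), ([0.5573, -0.0467], [282.5, 319.5, 16.899999618530273])]
[282.1 226.6]
[282.1 255. ]
```

Request:
drive_tool --pt "1 0.25 0.05 1 0 0 0" --pt "1 0.25 0.05 2.5 0 0 0" --pt "1 0.25 0.05 3.9 0 0 0" --pt "1 0.25 0.05 3.9 0 0 0" --pt "1 0.25 0.05 3.9 0 0 0"

```text
time: 12.45
tool_pos: [0.5838, 0.0305, 0.1412]
tool_rot: [0.815, 0.58, -0.001, -0.0]
force: [-0.9, 0.1, 0.2]
gripper_width: 0.0154
gripper_force: 29.6
```

Request:
drive_tool --pt "1 0 0 0 0 0 0" --pt "1 0 0 0 0 0 0"

```text
time: 12.65
tool_pos: [0.5846, 0.0307, 0.1425]
tool_rot: [0.815, 0.58, 0.0, 0.0]
force: [-0.3, -0.3, -0.3]
gripper_width: 0.0155
gripper_force: 29.6
```

```bash
python3 - <<'E'
from cup import *
s,c,C,st,o=cup()
goto([.5841,.0291,.118],-.34)
im=c["img"][:,:,::-1]
cv2.imwrite("pics/w6.png",cv2.resize(im[180:320,210:350],(600,600)))
E
```

```text
t 12.7 pos [0.5846 0.0307 0.1425] toolz [ 0.001  0.    -1.   ] yaw -0.334 shift [-0.17  0.    2.45] az 0.006 q [-0.66  0.51  0.67  1.89 -0.4   0.88 -0.13] F [ 0.4 -0.3  0. ] w 0.0155
```

View pics/w6.png

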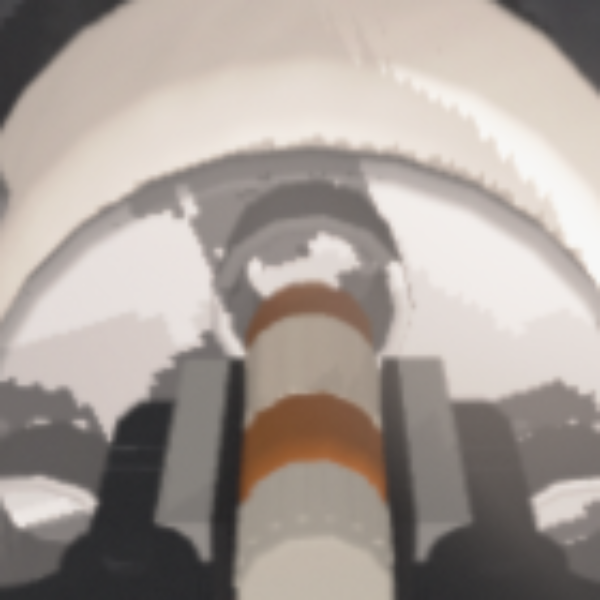

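The vial (u≈310, far edge v≈282) sits centred in socket 1's rim (217–410), in the same relation to it as the first vial. Going down and releasing.

Request:
drive_tool --pt "1 0 0 0.8 0 0 0" --pt "1 0 0 1.6 0 0 0" --pt "1 0 0 2.2 0 0 0" --pt "1 0 0 2.5 0 0 0" --pt "1 0 0 2.5 0 0 0"

```text
time: 13.2
tool_pos: [0.5838, 0.0308, 0.1166]
tool_rot: [0.815, 0.58, -0.001, -0.0]
force: [-2.1, 0.7, 3.2]
gripper_width: 0.0158
gripper_force: 30.0
```

Request:
drive_tool --pt "1 0 0 0 0 0 0" --pt "2.2 0 0 0 0 0 0" --pt "3.5 0 0 0 0 0 0" --pt "4.5 0 0 0 0 0 0" --pt "4.5 0 0 -1 0 0 0"

```text
time: 13.7
tool_pos: [0.5834, 0.0308, 0.1264]
tool_rot: [0.815, 0.58, -0.001, -0.0]
force: [-0.6, 0.5, 1.2]
gripper_width: 0.0446
gripper_force: 0.0
```

Request:
drive_tool --pt "4.5 0 0 -3 0 0 0" --pt "4.5 0 0 -7 0 0 0" --pt "6 0 0 -11 0 0 0" --pt "6 0 0 -14 0 0 0" --pt "6 0 0 -14 0 0 0"

```text
time: 14.2
tool_pos: [0.5869, 0.0302, 0.2723]
tool_rot: [0.815, 0.579, 0.004, 0.002]
force: [0.9, 0.1, -0.7]
gripper_width: 0.0601
gripper_force: 0.0
```

```bash
python3 - <<'E'
from h import *
from plant import ctrl,read_camera
import cv2
s=ctrl.observe()
s=ctrl.observe();c=read_camera("wrist");im=c["img"]
goto([.5677,.268,.25],-.34)
hsv=cv2.cvtColor(im,cv2.COLOR_RGB2HSV)
m=((hsv[...,2]>200)&(hsv[...,1]<40)).astype(np.uint8)
n,l,st,ce=cv2.connectedComponentsWithStats(m)
for i in range(1,n):
    if 100<st[i,4]:
        P=wplane(c,s,*ce[i],.150)
        if abs(P[0]-.57)<.06 and abs(P[1])<.08: print(st[i],ce[i].round(1),P.round(4))
cv2.imwrite("pics/w7.png",im[:,:,::-1])
E
```

```text
t 14.25 pos [0.5856 0.0306 0.2698] toolz [ 0.005  0.002 -1.   ] yaw -0.334 shift [21.84 -9.49  2.  ] az 0.006 q [-0.74  0.36  0.76  1.77 -0.27  1.12 -0.23] F [-0.2 -0.4 -0.2] w 0.06
[ 234  166  103   63 1326] [300.  184.4] [0.6083 0.0446 0.15  ]
[ 269  182   64   94 2194] [302.1 222.4] [0.5995 0.0124 0.15  ]
[ 218  184   51   89 1731] [244.6 225.2] [0.5519 0.0264 0.15  ]
[270 287  16  14 175] [277.6 293.6] [ 0.5557 -0.0478  0.15  ]
```

Request:
drive_tool --pt "6 4.3 -1.9 0 0 0 0" --pt "6 8.7 -3.8 0 0 0 0" --pt "6 13.1 -5.7 0 0 0 0" --pt "6 17.4 -7.6 0 0 0 0" --pt "6 21.8 -9.5 0 0 0 0"

```text
time: 14.75
tool_pos: [0.5648, 0.2693, 0.266]
tool_rot: [0.815, 0.58, -0.001, -0.0]
force: [1.9, -0.0, 0.5]
gripper_width: 0.0598
gripper_force: 0.0
```

Request:
drive_tool --pt "6 0 0 0 0 0 0" --pt "6 0 0 0 0 0 0" --pt "6 0 0 0 0 0 0"

```text
time: 15.05
tool_pos: [0.5659, 0.2661, 0.2664]
tool_rot: [0.815, 0.579, -0.001, 0.0]
force: [0.2, -1.2, 0.1]
gripper_width: 0.06
gripper_force: 0.0
```

```bash
python3 - <<'E'
from h import *
from plant import ctrl,read_camera
import cv2
s=ctrl.observe();c=read_camera("wrist");im=c["img"]
s=ctrl.observe();c=read_camera("wrist");im=c["img"]
goto([.5677,.268,.109],-.34)
hsv=cv2.cvtColor(im,cv2.COLOR_RGB2HSV)
m=((hsv[...,0]>8)&(hsv[...,0]<25)&(hsv[...,1]>35)&(hsv[...,1]<140)&(hsv[...,2]>150)).astype(np.uint8)
n,l,st,ce=cv2.connectedComponentsWithStats(m)
for i in range(1,n):
    if 40<st[i,4]: print(st[i],ce[i].round(1),wplane(c,s,*ce[i],.168).round(4))
print("pred",wproj(c,s,[.5677,.268,.168]))
cv2.imwrite("pics/w8.png",im[:,:,::-1])
t=read_camera("top");g=t["img"];hs=cv2.cvtColor(g,cv2.COLOR_RGB2HSV)
cv2.imwrite("pics/t8.png",g[:,:,::-1])
for X in([.5549,-.0496,.15],[.5831,.0296,.15]):
    p=proj(t,np.array(X));u,v=p.round().astype(int);print(p.round(1));print(hs[v-4:v+5,u-4:u+5,1]);print(hs[v-4:v+5,u-4:u+5,2])
E
```

```text
t 15.15 pos [0.5663 0.2657 0.2669] toolz [-0.    -0.001 -1.   ] yaw -0.337 shift [ 0.27  0.06 15.79] az 0.003 q [-1.05  0.43  0.7   1.67 -0.3   1.15 -0.61] F [-0.1 -0.3  0.4] w 0.0596
[448 119  26  53 648] [459.7 146. ] [0.7221 0.2747 0.168 ]
[370 135  23  24 144] [379.3 145.8] [0.6539 0.2945 0.168 ]
[217 147  14  14 134] [222.9 154.1] [0.5405 0.3266 0.168 ]
[169 185  12  13 119] [174.5 191.2] [0.493  0.3136 0.168 ]
[271 198  25  24 188] [283.4 208.3] [0.569  0.2716 0.168 ]
pred [283.35095159 213.05346875]
[310.9 182.3]
[[ 13  13  17  10  10  13  13  11  13]
 [ 13  11   4   4   4   2  12  14  12]
 [ 15   5   0   0   0   0   5  13  16]
 [ 22   0   0   2   2   0   3   7  11]
 [ 23   0   0   2   2   0   0   2  13]
 [ 48   0   0   0   0   0  11   8  14]
 [ 84  25   0   0   0   0   9  12  12]
 [124  50  26   9  15  35 100  46  14]
 [123 142  44   8  78 120  58  40  13]]
[[216 217 207 222 221 217 219 225 163]
 [217 223 214 251 246 231 218 224 184]
 [216 251 255 255 255 255 233 222 213]
 [212 255 255 255 255 255 255 223 210]
 [174 255 255 255 255 255 255 223 212]
 [ 95 255 255 255 255 255 255 226 218]
 [142 214 255 255 255 255 179  84 197]
 [ 97 101 159 240 217 118 125  56 222]
 [ 83  97 105 154 118 125 186  71 233]]
[277.7 170.9]
[[  9  20  30  11  11  12  14  12  12]
 [ 26  23   7   3   0   4   7  13  14]
 [ 35   7   0   0   0   0   2   8  13]
 [ 34   0   0   2   2   1   0   2  16]
 [ 30   0   0   2   2   0   0   5  14]
 [ 23   0   0   0   0   0   4   9  12]
 [ 45  41   0   0   0   0  19  87  12]
 [ 64  94  25  33  23  33 139  72  12]
 [ 23 120 138  93  92 131 167  73   8]]
[[ 58  91 163 157 186 216 215 214 214]
 [108 180 255 255 255 251 226 213 213]
 [147 255 255 255 255 255 255 219 210]
 [150 255 255 255 255 255 255 224 208]
 [214 255 255 255 255 255 255 196 204]
 [168 255 255 255 255 255 255 137 219]
 [ 91 132 255 255 255 255 157  85 129]
 [ 88  98 144 156 152 117 123 121  64]
 [135  89 105 110 111 115 104 101  63]]
```

Both caps show up exactly where they should in the top view, so both vials are seated. Next, gripping the tube.

Request:
drive_tool --pt "6 0.35 0.05 3 0 0 0" --pt "6 0.35 0.05 6 0 0 0" --pt "6 0.35 0.05 9.5 0 0 0" --pt "6 0.35 0.05 13 0 0 0" --pt "6 0.35 0.05 15 0 0 0"

```text
time: 15.7
tool_pos: [0.5665, 0.2694, 0.1145]
tool_rot: [0.815, 0.579, -0.002, -0.0]
force: [0.7, -0.9, -0.2]
gripper_width: 0.0598
gripper_force: 0.0
```

Request:
drive_tool --pt "6 0 0 0 0 0 0" --pt "6 0 0 0.5 0 0 0" --pt "6 0 0 0.5 0 0 0" --pt "6 0 0 0.5 0 0 0"

```text
time: 16.1
tool_pos: [0.5684, 0.2712, 0.1134]
tool_rot: [0.815, 0.58, 0.001, 0.0]
force: [1.1, -0.0, 0.0]
gripper_width: 0.0598
gripper_force: 0.0
```

Request:
drive_tool --pt "4 0 0 0 0 0 0" --pt "2.5 0 0 0 0 0 0" --pt "1 0 0 0 0 0 0" --pt "1 0 0 0 0 0 0" --pt "1 0 0 0 0 0 0" --squeeze 60

```text
time: 16.6
tool_pos: [0.5681, 0.2711, 0.1126]
tool_rot: [0.815, 0.58, 0.001, 0.0]
force: [0.1, -0.2, 3.8]
gripper_width: 0.0164
gripper_force: 58.5
```

Request:
drive_tool --pt "1 0 0 0 0 0 0" --pt "1 0 0 0 0 0 0"

```text
time: 16.8
tool_pos: [0.5681, 0.2711, 0.1125]
tool_rot: [0.815, 0.58, 0.0, 0.0]
force: [0.9, -0.3, 5.3]
gripper_width: 0.0162
gripper_force: 58.6
```

Request:
drive_tool --pt "1 0 0 -3 0 0 0" --pt "1 0 0 -7 0 0 0" --pt "1 0 0 -11 0 0 0" --pt "1 0 0 -15 0 0 0" --pt "1 0 0 -18.5 0 0 0"

```text
time: 17.3
tool_pos: [0.5672, 0.2708, 0.2985]
tool_rot: [0.815, 0.58, -0.0, -0.0]
force: [1.3, 0.4, 0.0]
gripper_width: 0.016
gripper_force: 59.0
```

```bash
python3 - <<'E'
from h import *
goto([.5690,-.0100,.30],-.34)
E
```

```text
t 17.3 pos [0.5672 0.2708 0.2985] toolz [-0. -0. -1.] yaw -0.334 shift [-26.47   9.38  -0.15] az 0.006 q [-1.06  0.41  0.71  1.63 -0.28  1.21 -0.62] F [1.3 0.4 0. ] w 0.016
```

Request:
drive_tool --pt "1 -4.2 1.5 0 0 0 0" --pt "1 -8.6 3.1 0 0 0 0" --pt "1 -13.1 4.7 0 0 0 0" --pt "1 -17.6 6.3 0 0 0 0" --pt "1 -22 7.85 0 0 0 0"

```text
time: 17.8
tool_pos: [0.5687, 0.0356, 0.2966]
tool_rot: [0.815, 0.58, -0.0, -0.0]
force: [0.5, 0.2, -0.3]
gripper_width: 0.0165
gripper_force: 59.1
```

Request:
drive_tool --pt "1 -2.5 0.9 0 0 0 0" --pt "1 -4.25 1.5 0 0 0 0" --pt "1 -4.25 1.5 0 0 0 0" --pt "1 -4.25 1.5 0 0 0 0" --pt "1 -4.25 1.5 0 0 0 0"

```text
time: 18.3
tool_pos: [0.5698, -0.0057, 0.2966]
tool_rot: [0.814, 0.581, -0.0, -0.0]
force: [0.7, -0.0, -0.1]
gripper_width: 0.0161
gripper_force: 59.1
```

```bash
python3 - <<'E'
from h import *
from plant import ctrl,read_camera
import cv2
s=ctrl.observe();c=read_camera("wrist");c=read_camera("wrist")
goto([.5695,-.008,.226],-.34)
cv2.imwrite("pics/w9.png",c["img"][:,:,::-1])
t=read_camera("scene")["img"];cv2.imwrite("pics/s9.png",t[:,:,::-1])
# tube axis in wrist image: orient by stopper/bright columns; print row profile near the cup
g=cv2.cvtColor(c["img"],cv2.COLOR_RGB2GRAY)
print(wproj(c,s,[.569,-.01,.124]),wproj(c,s,[s["tool_pos"][0],s["tool_pos"][1],s["tool_pos"][2]-.1025]))
for v in range(150,300,10): print(v,g[v,235:330:4])
E
```

```text
t 18.4 pos [ 0.5699 -0.0059  0.2968] toolz [-0.001  0.    -1.   ] yaw -0.331 shift [-0.21  0.04  7.08] az 0.009 q [-0.73  0.31  0.8   1.77 -0.24  1.17 -0.19] F [ 0.2 -0.3 -0.9] w 0.0162
[283.28763115 197.10638975] [282.56156209 214.97835358]
150 [102 156 181 191 117 129 130 183 219 151  86 106 160 141 155 110 222 224
 225 225 202 170 243 218]
160 [150 186 157 214 216 135 126 128 186 219 219 247 247 247 247 214 223 224
 225 225 226 227 226 178]
170 [175 189 212 214 216 216 217 133 126 127 128 127 115 104 125 223 224 224
 224 225 226 224 226 228]
180 [114 128 160 158  91 201 176 126 126 126  72  66  65  66  68 107 223 224
 131 128 136  97 128 141]
190 [122 213 215 214 163 173 192 189  68  49  65  66  68  67  67  53  56 133
 219 140 225 227 226 217]
200 [207 102  94  95 102 208 215 217  72  51  49  56  63  51  44  44  47 100
 224 224 201  98 100 100]
210 [ 79 106 215 211 211 220 221 226 141  95  70  70 108  65  46  64 211 234
 234 235 234 234 234 210]
220 [ 68  70  70 122 221 225 225 226 223 143 153 197 203 195 144 187 220 219
 233 234 234 213  81  73]
230 [ 68  68  70  69  78  70  86 171 206 180 168 154 155 156 161 180 217 211
 140  67  66  66  71  68]
240 [ 65  67  67  68  68  75  71  71  70 101 156 197 202 200 157  92 100  79
  73  72  68  67  66  67]
250 [ 67  64  67  60  60  66  65  63  69 113 131 187 195 180 131 113  80  77
  79  76  72  71  69  69]
260 [ 66  61  64  60  68  68  60  61  61 126 131 135 136 134 131 118  78  78
  78  77  79  74  75  71]
270 [ 60  60  59  59 104 115 114  40  59 130 133 136 136 134 131 126  67  67
 114 113  91  77  75  71]
280 [ 61  38  39  42 114 115 112  34  79 132 133 135 137 137 131 125  62  55
 106 109 110  62  62  61]
290 [ 39  40  40  91 114 113  78  32  94 131 133 135 136 136 136 127  81  46
  96 106 105  72  59  58]
```

Request:
drive_tool --pt "1 -0.15 0.04 1 0 0 0" --pt "1 -0.15 0.04 3 0 0 0" --pt "1 -0.15 0.04 5 0 0 0" --pt "1 -0.15 0.04 6.5 0 0 0" --pt "1 -0.15 0.04 6.5 0 0 0"

```text
time: 18.95
tool_pos: [0.5682, -0.0089, 0.2296]
tool_rot: [0.815, 0.58, -0.002, -0.001]
force: [0.7, -0.3, -1.1]
gripper_width: 0.0158
gripper_force: 59.1
```

Request:
drive_tool --pt "1 0 0 0.6 0 0 0" --pt "1 0 0 1.2 0 0 0" --pt "1 0 0 1.8 0 0 0" --pt "1 0 0 1.8 0 0 0" --pt "1 0 0 1.8 0 0 0"

```text
time: 19.45
tool_pos: [0.5698, -0.0092, 0.2142]
tool_rot: [0.815, 0.58, 0.0, 0.0]
force: [-0.1, -0.5, -0.1]
gripper_width: 0.0159
gripper_force: 59.1
```

Request:
drive_tool --pt "1 0 0 0.4 0 0 0" --pt "1 0 0 0.8 0 0 0" --pt "1 0 0 1.1 0 0 0" --pt "1 0 0 1.1 0 0 0" --pt "1 0 0 1.1 0 0 0"

```text
time: 19.95
tool_pos: [0.5699, -0.0092, 0.2034]
tool_rot: [0.815, 0.58, 0.0, -0.0]
force: [-1.3, 1.7, 4.2]
gripper_width: 0.0162
gripper_force: 59.3
```

Request:
drive_tool --pt "1 0 0 0.2 0 0 0" --pt "1 0 0 0.4 0 0 0" --pt "1 0 0 0.4 0 0 0" --pt "1 0 0 0.4 0 0 0"

```text
time: 20.35
tool_pos: [0.57, -0.0092, 0.1997]
tool_rot: [0.815, 0.58, 0.0, -0.0]
force: [-2.4, 1.1, 6.6]
gripper_width: 0.016
gripper_force: 59.6
```

Request:
drive_tool --pt "1 0 0 0.15 0 0 0" --pt "1 0 0 0.3 0 0 0" --pt "1 0 0 0.3 0 0 0" --pt "1 0 0 0.3 0 0 0"

```text
time: 20.75
tool_pos: [0.5701, -0.0092, 0.197]
tool_rot: [0.815, 0.58, 0.001, -0.0]
force: [-2.3, 0.5, 8.5]
gripper_width: 0.0164
gripper_force: 59.8
```

Request:
drive_tool --pt "1 0 0 0.1 0 0 0" --pt "1 0 0 0.1 0 0 0" --pt "1 0 0 0.1 0 0 0"

```text
time: 21.05
tool_pos: [0.5704, -0.0093, 0.1964]
tool_rot: [0.815, 0.58, 0.001, 0.0]
force: [-2.1, 0.4, 11.1]
gripper_width: 0.0163
gripper_force: 60.2
```

Request:
drive_tool --pt "1 0 0 0.1 0 0 0" --pt "1 0 0 0.1 0 0 0" --pt "1 0 0 0.1 0 0 0" --pt "1 0 0 0.1 0 0 0"

```text
time: 21.45
tool_pos: [0.5707, -0.0093, 0.1964]
tool_rot: [0.815, 0.58, 0.001, -0.0]
force: [-5.4, 0.5, 19.1]
gripper_width: 0.0163
gripper_force: 61.1
```

Request:
drive_tool --pt "1 0 0 0 0 0 0" --pt "1 0 0 0 0 0 0" --pt "1 0 0 0 0 0 0" --pt "1 0 0 0 0 0 0" --pt "1 0 0 0 0 0 0"

```text
time: 21.95
tool_pos: [0.5707, -0.0093, 0.1964]
tool_rot: [0.815, 0.58, 0.001, -0.0]
force: [-5.0, 0.6, 20.1]
gripper_width: 0.0162
gripper_force: 61.1
```

```bash
python3 - <<'E'
from h import *
from plant import ctrl,ticket
goto([.57,-.009,.196],-.34)
s=ctrl.observe();print(s["force"],s["moment"],s["gripper_force"])
if 10<s["force"][2]<30: print(ticket.close_job())
E
```

```text
t 21.95 pos [ 0.5707 -0.0093  0.1964] toolz [ 0.002  0.001 -1.   ] yaw -0.334 shift [ 0.   -0.08  0.04] az 0.006 q [-0.66  0.42  0.74  1.88 -0.34  0.97 -0.1 ] F [-5.   0.6 20.1] w 0.0162
[-5.04822919  0.61828094 20.09070835] [ 0.24241782  1.47956947 -0.03309574] 61.141325533390045
the job is handed in; nothing more can be done
None
```

I handed the job in at 22 s with the vials in opposite sockets 1 and 3 and the gripped, stoppered tube holding the head on its stop at about 20 N; the hand-in gave no verdict, and I didn't re-check the vials after pressing.

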